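# Cap the hanging pH electrode

## Robot

A 6-joint arm with a two-finger parallel gripper is mounted at the origin on a cart in front of the work surface, level with it; the furniture and walls round the work are solid. World frame = base frame: x ahead of the robot, y to its left, z up, the work surface at z = 0. Lengths are in m, angles in rad, forces in N, time in s.
With the tool pointing down it reaches from about 0.4 to 0.925 m from the base axis. Payload 3.4 kg.
Tool frame: the origin (TCP) lies on the centre line of the jaws, within the pads' length; the fingertips stand finger_overhang ahead of it and the grasp point (between the pads) lies 11 mm behind it (finger_overhang is the distance from the TCP to the fingertips, in m); z points along the fingers, y is the direction in which the jaws open and shut (so a half turn about z gives the same grasp; the last joint's range is limited). The gripper opens to 85 mm and grips with 20 to 120 N. Pads are 22 mm wide; open, the fingers measure 114 mm over their backs; the gripper's body (76 mm by 85 mm) begins 54 mm behind the grasp point. The pads swing forward as they close: fully open they stand 13 mm farther back than shut.
Start: joints at [1.062, 0.307, 1.506, -0, 1.328, -0.073], TCP at [0.243, 0.521, 0.239] pointing down, gripper open.
Joint ranges: [-3.12, 3.12], [-1.05, 2.28], [0.14, 2.33], [-1.42, 4.57], [0.1, 2.73], [-2.68, 2.68]. Speed limits (rad/s): [2.57, 2.57, 3.14, 3.14, 3.14, 3.14].

## Interface

Orientations are given as a unit quaternion [x, y, z, w].
In Python, from station import move_ptp, servo_line, goto_joints, grip, pause, inverse_kinematics, grab_frame, Unreachable, job_done, find_in, masks_of, mark_of, read_clock, read_qpos, read_qd, read_joint_efforts, read_tool_pos, read_tool_rot, read_ft_force, read_ft_torque, read_width, finger_overhang gives the robot as it stands. The module is installed in compiled form; this text tells all that it offers. Calls block until the motion is done:
- move_ptp(position, orientation): joint-space move of the TCP to a pose.
- servo_line(position, rot=None, feed=0.15, stop_force=None): straight line of the TCP; rot=None keeps the orientation; feed is the mean speed in m/s. With stop_force (N) it stops when the force on the tool has changed by that much, and returns True; else False.
- goto_joints(angles): joint-space move.
- grip(opening): finger opening in m; the grip force is fixed at half the most; returns when the fingers have stopped.
- pause(seconds).
- inverse_kinematics(position, orientation): joint angles nearest the present ones, or None.
- grab_frame(name): name is "scene" or "top"; returns a dict with "img" (384x512x3 uint8, red, green, blue), "fx", "fy", "cx", "cy" (pixels), "pose" (4x4, takes a point from camera to world coordinates). Camera axes: x right, y up, looking along -z (the intrinsics and any distortion apply to the point x, -y, -z); pixel columns grow to the right and rows downward; lengths in m; the calibration is good to about 2 mm. A picture is of the moment at which its call begins. There is no depth.
A pose or a line that the arm cannot do raises Unreachable and nothing moves.
- job_done(): hands the job in, once; it reports no verdict.
Trained networks look in the newest picture that a camera, given by its name, has taken for a name from the list of things; names that differ only in an ending like _2 or _b are one class to them, and where a whole thing is asked for, a point or a joint stands for the part that bears it (a point fixed in the world has none). Each returns a list of dicts, best first, with "p" (0 to 1); they miss things now and then, are a little off and sometimes report something else, mostly with a low value. They report only what shows in the picture. A call takes as long as a camera call. They do not tell look-alikes from the thing itself.
- find_in(camera, thing): "bbox" ([left, top, width, height] in pixels, round what is visible of it).
- masks_of(camera, thing): "pixels" (384x512 bool, what is visible of it) and "bbox" ([left, top, width, height] in pixels, round what is visible of it).
- mark_of(camera, thing): "uv" ([column, row] in pixels: a listed point, or the origin of a listed thing).
Readings, each from a call of its own:
- read_clock(): time.
- read_qpos(): joint angles.
- read_qd(): joint speeds.
- read_joint_efforts(): joint torques, N m.
- read_tool_pos(): TCP position.
- read_tool_rot(): TCP orientation.
- read_ft_force(): force on the tool from outside, world axes, zero at the start.
- read_ft_torque(): the same for the moment, N m.
- read_width(): finger opening in m.
Only numpy, scipy, OpenCV 4.12 (cv2) and the standard library are available. Lean on these libraries where they do the work, as an engineer would, in place of code of your own. Each camera call takes 0.05 s, during which the arm holds its last target.

## Task

The pH electrode has been left hanging bare on its stand and its grey storage cap lies on the bench. The cap's two ends look alike, but only one has the deep bore (the other is a shallow blind foot): find the deep end, by feel if need be, turn the cap so that this hole looks up along the slanting electrode, slide it over the glass and press it gently up against the collar until the sprung electrode just gives, without driving it to the end of its travel. Finish like that, still gripping the cap and keeping it pressed home so that I can fit the sealing band; touch the electrode and its stand with nothing but the cap, and leave the bottle, beaker and petri dish where they stand.

Things in the scene. Friction and masses are not known exactly. Their poses are not given: they have to be found in the camera images.
- storage_cap: grey octagonal tube, 62 mm long, 28 mm across flats, 60 g, lying on a flat. Origin at its centre (14 mm up); x runs along it out of the deep end, z up. Deep end x = +31 mm: bore 17 mm wide, 46 mm deep. Other end x = -31 mm: same 17 mm opening but 6 mm deep; outside both ends are alike. The deep end may point any way over the bench
- cap_mouth (a point): centre of the mouth of the cap's deep bore, 31 mm from the cap's centre; axes as the cap's (x points out of the hole)
- electrode_stand: stand fixed to the bench: foot plate 125 x 95 x 14 mm, origin on the bench 10 mm from the plate's middle; stand +x points to the robot's left (+y) within 0.35 rad. Post 12 mm thick, 0.30 m tall, at x = 45 mm. The electrode hangs out beyond the foot on the right (stand -x) in a black clip 82 mm up from its bulb, leaning 0.61 rad from vertical, upper end to the left (stand +x)
- electrode (a joint): travel of the electrode up along its own axis in the sprung clip: 0 at rest, end stop at 0.016 m; the spring pushes it down with about 2 N at rest, rising 0.35 N per mm
- electrode_tip (a point): lowest point of the electrode's round glass bulb, 0.165 m above the bench; z points up along the slanting electrode, x and z lie in the upright plane of the lean. From here the glass shaft (12 mm diameter, hemispherical end) runs 38 mm up to the collar
- electrode_seat (a point): centre of the underside of the collar (26 mm diameter, 12 mm thick), 38 mm up from the bulb, axes as electrode_tip. The cap's rim seats here all round; the bulb is then 8 mm clear of the bottom of the bore. Above the collar: a 17 mm thick body, then a 21 mm head that ends 138 mm from the bulb
- bottle_buffer: bystander: white labelled reagent bottle with a black cap, 60 x 60 x 122 mm, origin at the middle of its underside
- beaker_250: bystander: empty glass beaker, 73 mm wide and 94 mm tall, origin at the middle of its underside
- petri_dish: bystander: covered petri dish, 65 mm wide and 15 mm tall, origin at the middle of its underside
Mind the look-alikes: they are no part of the job. Several things have the shape of the storage_cap; the one meant has the colours described above.

How it is judged:
By the outcome, as a careful person would: the job done as asked, in the order asked, and still so for the second after the job is handed in, while the arm keeps its last pose, push and grip.
It also fails if it takes over 64 s, if anything falls off the work surface, if the arm or the gripper's body presses on something with over 40 N, if the wrist force passes 120 N, or if a joint passes its speed limit or range.

## Working session

There is one attempt and no reset: what is moved stays moved. The work goes in short steps, each a Python script; the robot and the scene stay as the last script left them, time stands still between calls to the robot, and variables do not carry over. Pictures are saved under pics/ and viewed, and the job is handed in when it is done.

```bash
mkdir -p pics; ls
python3 - <<'E'
from station import *
import cv2,numpy as np
print(read_clock(), finger_overhang, read_tool_rot(), read_width())
for c in ["scene","top"]:
    f=grab_frame(c); cv2.imwrite(f"pics/{c}0.png",cv2.cvtColor(f["img"],cv2.COLOR_RGB2BGR))
    print(c,{k:(v.tolist() if hasattr(v,'tolist') else v) for k,v in f.items() if k!="img"})
    for t in ["storage_cap","cap_mouth","electrode_tip","electrode_seat","electrode_stand","bottle_buffer","beaker_250","petri_dish"]:
        print(t,[(np.round(m["uv"]).tolist(),round(m["p"],2)) for m in mark_of(c,t)][:5],[(m["bbox"],round(m["p"],2)) for m in find_in(c,t)][:4])
print(read_clock())
E
```

```text
pics
0.0 0.008 [ 2.16195664e-01  9.76349506e-01 -9.94313622e-04 -2.97072138e-04] 0.085669356828634
scene {'fx': 346.9802875160858, 'fy': 346.9802875160858, 'cx': 255.83649322236192, 'cy': 187.34377691786142, 'pose': [[0.8394587438280268, 0.3242915889073512, -0.43605502264578616, 0.13101743572505947], [-0.5430279536812042, 0.5311955028177293, -0.650347583455973, -0.5333098700165252], [0.020728215829531074, 0.7827300320992961, 0.6220161074428533, 0.7479712398072665], [0.0, 0.0, 0.0, 1.0]]}
storage_cap [([245.0, 265.0], 0.73), ([217.0, 247.0], 0.72), ([219.0, 217.0], 0.68), ([225.0, 156.0], 0.6), ([248.0, 233.0], 0.46)] [([205.9, 241.0, 24.4, 8.2], 0.7), ([235.7, 253.5, 21.3, 23.1], 0.66), ([211.4, 208.7, 11.2, 19.4], 0.51)]
cap_mouth [([211.0, 224.0], 0.77), ([258.0, 229.0], 0.75), ([230.0, 247.0], 0.74), ([238.0, 257.0], 0.7)] [([236.0, 253.6, 24.8, 23.2], 0.83), ([207.7, 239.8, 22.0, 12.9], 0.69), ([207.6, 208.3, 15.9, 21.1], 0.59), ([241.3, 227.7, 18.7, 15.4], 0.51)]
electrode_tip [([229.0, 166.0], 0.69), ([236.0, 259.0], 0.28)] [([205.9, 109.9, 25.3, 57.2], 0.79)]
electrode_seat [(
[... 1067 characters left out ...]
, 238.0], 0.55), ([236.0, 239.0], 0.55), ([257.0, 204.0], 0.45)] [([254.1, 202.1, 12.6, 19.3], 0.72), ([279.6, 229.1, 16.6, 7.8], 0.5), ([255.4, 151.8, 21.8, 31.0], 0.48), ([253.7, 238.1, 13.3, 15.0], 0.47)]
electrode_tip [([213.0, 204.0], 0.63)] [([169.9, 193.5, 41.5, 15.5], 0.59)]
electrode_seat [([203.0, 203.0], 0.53)] [([155.1, 195.6, 56.4, 14.3], 0.54)]
electrode_stand [([176.0, 216.0], 0.77)] [([133.3, 191.7, 76.8, 42.3], 0.97), ([279.4, 226.3, 22.9, 14.8], 0.44)]
bottle_buffer [([230.0, 178.0], 0.82)] [([217.5, 161.3, 20.5, 25.2], 0.71)]
beaker_250 [([268.0, 174.0], 0.76)] [([252.6, 155.6, 24.9, 26.0], 0.61)]
petri_dish [([348.0, 232.0], 0.62)] [([338.4, 221.1, 17.7, 18.6], 0.78)]
1.7
```

Run:
```python
import cv2
a=cv2.imread("pics/scene0.png")[90:340,180:320]
b=cv2.imread("pics/top0.png")[140:270,120:370]
cv2.imwrite("pics/s_crop.png",cv2.resize(a,None,fx=2.4*1,fy=2.4,interpolation=cv2.INTER_CUBIC))
cv2.imwrite("pics/t_crop.png",cv2.resize(b,None,fx=3.2,fy=3.2,interpolation=cv2.INTER_CUBIC))
```

```text
(no output)
```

View pics/s_crop.png

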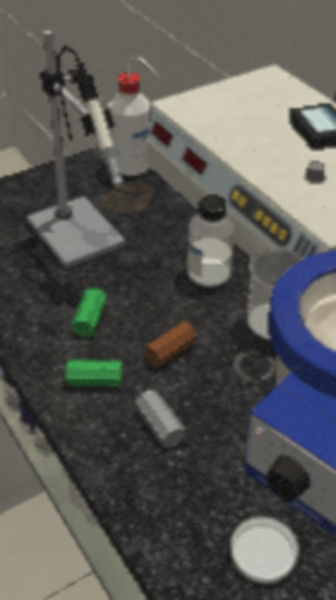

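View pics/t_crop.png

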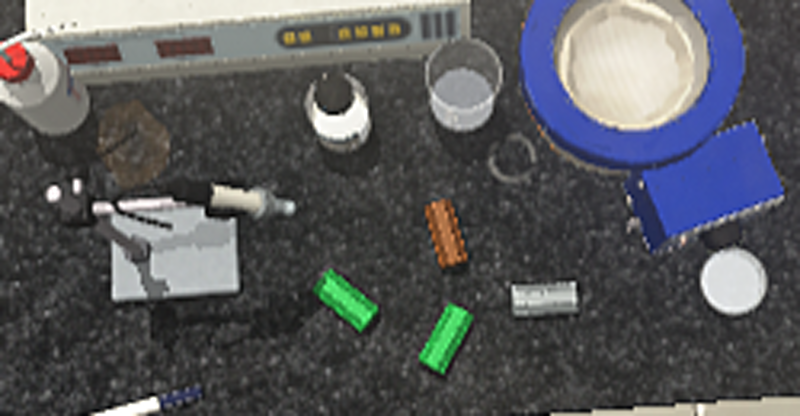

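View pics/scene0.png

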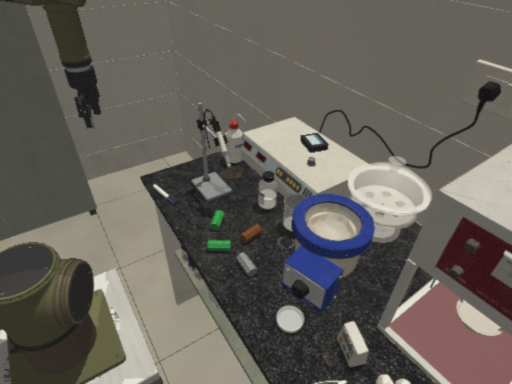

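```bash
cat > h.py <<'E'
import numpy as np,cv2
from station import *
from scipy.spatial.transform import Rotation as R
def ray(f,uv):
    d=np.array([(uv[0]-f["cx"])/f["fx"],-(uv[1]-f["cy"])/f["fy"],-1.0])
    P=np.array(f["pose"]); return P[:3,3],P[:3,:3]@d/np.linalg.norm(d)
def onplane(f,uv,z):
    o,d=ray(f,uv); return o+d*(z-o[2])/d[2]
def tri(rs):
    A=0;b=0
    for o,d in rs:
        M=np.eye(3)-np.outer(d,d);A=A+M;b=b+M@o
    p=np.linalg.solve(A,b)
    return p,[round(1000*np.linalg.norm((np.eye(3)-np.outer(d,d))@(p-o)),1) for o,d in rs]
def proj(f,p):
    P=np.array(f["pose"]);q=P[:3,:3].T@(np.asarray(p)-P[:3,3])
    return np.array([f["cx"]+f["fx"]*q[0]/-q[2],f["cy"]-f["fy"]*q[1]/-q[2]])
E
python3 - <<'E'
from h import *
np.set_printoptions(precision=4,suppress=True)
fs={c:grab_frame(c) for c in("scene","top")}
for t in ["electrode_tip","electrode_seat"]:
    m={c:[x for x in mark_of(c,t)][:1] for c in fs}
    print(t,{c:m[c][0]["uv"] for c in m if m[c]}, tri([ray(fs[c],m[c][0]["uv"]) for c in fs if m[c]]))
    for c in fs:
        if t.endswith("tip"): print(onplane(fs[c],m[c][0]["uv"],.165))
for t,z in [("bottle_buffer",0),("petri_dish",0),("beaker_250",0),("electrode_stand",0)]:
    for c in fs:
        for x in mark_of(c,t)[:1]: print(t,c,onplane(fs[c],x["uv"],z))
for c in fs:
    ms=masks_of(c,"storage_cap")
    np.save(f"m_{c}.npy",np.array([x["pixels"] for x in ms]))
    for x in ms:
        ys,xs=np.nonzero(x["pixels"]); ct=[xs.mean(),ys.mean()]
        print(c,x["p"],x["bbox"],len(xs),fs[c]["img"][ys,xs].mean(0),onplane(fs[c],ct,.014))
        
    import pickle;pickle.dump(fs[c],open(f"f_{c}.pkl","wb"))
    for x in mark_of(c,"storage_cap"): print("mark",c,x["uv"],x["p"],onplane(fs[c],x["uv"],.014))
    for x in mark_of(c,"cap_mouth"): print("mouth",c,x["uv"],x["p"],onplane(fs[c],x["uv"],.014))
print(read_clock())
E
```

```text
electrode_tip {'scene': [228.4, 165.8], 'top': [210.8, 207.1]} (array([0.5184, 0.1947, 0.172 ]), [np.float64(3.0), np.float64(3.0)])
[0.5262 0.203  0.165 ]
[0.5169 0.1965 0.165 ]
electrode_seat {'scene': [226.2, 156.3], 'top': [203.7, 204.7]} (array([0.5218, 0.2114, 0.1942]), [np.float64(2.6), np.float64(2.6)])
bottle_buffer scene [0.6396 0.164  0.    ]
bottle_buffer top [ 0.6312  0.1476 -0.    ]
petri_dish scene [ 0.4445 -0.2146  0.    ]
petri_dish top [ 0.4466 -0.2155  0.    ]
beaker_250 scene [0.6514 0.0338 0.    ]
beaker_250 top [0.6467 0.0297 0.    ]
electrode_stand scene [0.5263 0.3181 0.    ]
electrode_stand top [0.5326 0.3251 0.    ]
scene 0.8 [204.8, 242.3, 28.6, 7.2] 238 [ 51.1933 119.3151  62.9034] [0.4131 0.0707 0.014 ]
scene 0.63 [214.3, 208.8, 10.1, 19.1] 191 [ 48.8115 117.7225  60.4817] [0.4581 0.1621 0.014 ]
scene 0.62 [235.8, 251.9, 22.4, 25.0] 272 [107.2831 108.7537 104.0221] [ 0.4447 -0.0284  0.014 ]
scene 0.58 [237.7, 221.8, 25.0, 20.5] 223 [93.1704 60.157  38.6592] [0.5148 0.0626 0.014 ]
mark scene [251.6, 231.4] 0.68 [0.5222 0.0663 0.014 ]
mark scene [219.4, 244
[... 453 characters left out ...]
]
top 0.7 [278.2, 230.6, 20.6, 7.5] 202 [147.8762 151.5743 147.9356] [ 0.4469 -0.0311  0.014 ]
top 0.6 [250.2, 237.7, 15.7, 17.6] 200 [ 58.075 176.02   82.255] [0.4157 0.0694 0.014 ]
top 0.54 [252.7, 201.3, 12.8, 21.7] 193 [140.4041  88.7876  53.7927] [0.517  0.0627 0.014 ]
mark top [226.2, 234.6] 0.71 [0.4554 0.1688 0.014 ]
mark top [259.4, 210.7] 0.65 [0.5226 0.0602 0.014 ]
mark top [288.4, 235.0] 0.61 [ 0.4396 -0.0237  0.014 ]
mark top [259.7, 243.3] 0.54 [0.4207 0.0671 0.014 ]
mouth top [236.4, 238.0] 0.7 [0.4425 0.1379 0.014 ]
mouth top [278.7, 235.4] 0.69 [0.4406 0.0064 0.014 ]
mouth top [256.2, 201.7] 0.57 [0.5521 0.068  0.014 ]
mouth top [264.9, 238.1] 0.52 [0.4355 0.0498 0.014 ]
2.7
```

Run:
```python
import cv2,numpy as np
def crop(n,x,y,w,h,s):
    a=cv2.imread(f"pics/{n}0.png")[y:y+h,x:x+w]
    return cv2.resize(a,None,fx=s,fy=s,interpolation=cv2.INTER_NEAREST)
a=crop("scene",190,95,50,75,8); b=crop("top",140,185,90,45,8)
cv2.imwrite("pics/z1.png",a);cv2.imwrite("pics/z2.png",b)
c=crop("scene",228,245,36,36,10);d=crop("top",270,220,40,25,10)
cv2.imwrite("pics/z3.png",np.hstack([c,np.vstack([d,np.zeros((110,400,3),np.uint8)])]))
```

```text
(no output)
```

View pics/z1.png

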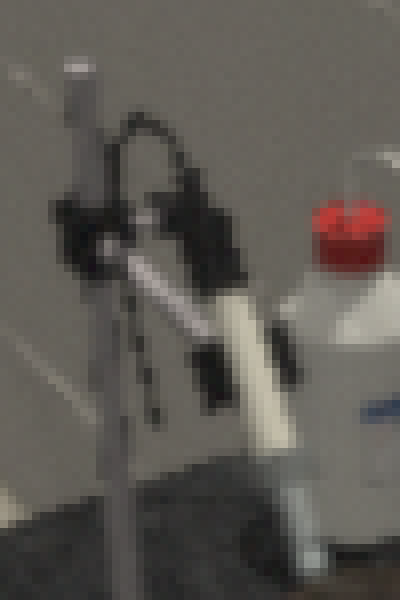

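View pics/z2.png

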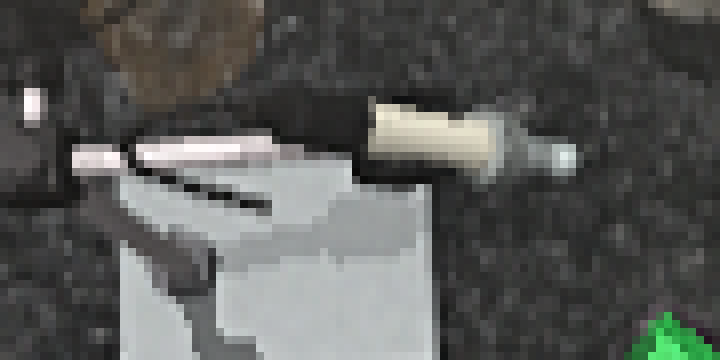

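View pics/z3.png

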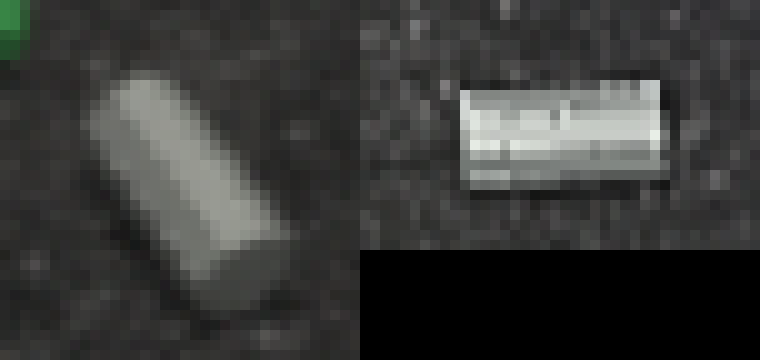

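Run:
```python
from h import *
import pickle
from scipy.optimize import least_squares
np.set_printoptions(precision=4,suppress=True)
F={c:pickle.load(open(f"f_{c}.pkl","rb")) for c in("scene","top")}
T=F["top"]
a=onplane(T,(155.3,233.75),.014);b=onplane(T,(195,230.9),.014);print("plate edge",a,b,"yaw",np.degrees(np.arctan2(*(a-b)[[1,0]])))
def model(p):
    u=np.array([np.sin(.61)*np.cos(p[3]),np.sin(.61)*np.sin(p[3]),np.cos(.61)]);return p[:3],u
pts=[("top",(210.7,204.6),.006),("scene",(228.9,164.5),.006),("scene",(224.8,153.1),.044),("scene",(221.5,142),None),("scene",(219,131.6),None),
("top",(186.5,200.9),None),("top",(201.2,202.5),None),("top",(194,201.7),None)]
def res(p):
    t,u=model(p);r=[]
    for c,uv,s in pts:
        if s is not None: r+=list((proj(F[c],t+s*u)-uv)/.7)
        else:
            q=proj(F[c],t+.05*u);v=proj(F[c],t+.1*u)-q;v/=np.linalg.norm(v);d=np.array(uv)-q
            r.append((d[0]*v[1]-d[1]*v[0])/.4)
    return np.array(r+[(p[2]-.165)/.001])
s=least_squares(res,[.52,.197,.165,1.5]);print(s.x,np.degrees(s.x[3]),s.cost);print(res(s.x))
# cap: grey masks
for c in F:
    m=np.load(f"m_{c}.npy");k=[i for i in range(len(m)) if np.ptp(F[c]["img"][m[i]].mean(0))<15][0]
    ys,xs=np.nonzero(m[k]);P=np.array([onplane(F[c],(x,y),.02)[:2] for x,y in zip(xs,ys)])
    C=np.cov(P.T);w,V=np.linalg.eigh(C);v=V[:,1];print(c,P.mean(0),v,np.degrees(np.arctan2(v[1],v[0])),P.min(0),P.max(0))
# hand corners top view, top facet z=.028
for uv in [(316.0-0+0,0)]: pass
L=onplane(T,(270+(460-360)/10,220+13.2),.028);Rr=onplane(T,(270+(662-360)/10,220+12.8),.028);print("ends",L,Rr,(L+Rr)/2)
```

```text
plate edge [0.4746 0.3885 0.014 ] [0.4742 0.2649 0.014 ] yaw 89.80446697076908
[0.5238 0.1929 0.1656 1.5611] 89.4468378458728 6.306332427662014
[-0.2469 -0.4554 -0.2141  1.5666 -0.0081 -0.16   -0.365  -2.1847  1.9601
 -0.3934  0.7191  0.6315]
scene [ 0.4422 -0.0322] [0.0455 0.999 ] 87.39047998241364 [ 0.4264 -0.0711] [0.4588 0.0078]
top [ 0.4462 -0.0305] [0.0268 0.9996] 88.4642783483091 [ 0.428  -0.0604] [0.4631 0.0024]
ends [0.4456 0.0027 0.028 ] [ 0.4421 -0.0592  0.028 ] [ 0.4438 -0.0283  0.028 ]
```

```bash
cat >> h.py <<'E'
TIP=np.array([.523,.194,.165]);AZ=1.565
U=np.array([np.sin(.61)*np.cos(AZ),np.sin(.61)*np.sin(AZ),np.cos(.61)])
def rot(x,z):
    z=z/np.linalg.norm(z);x=x-z*(x@z);x=x/np.linalg.norm(x)
    return R.from_matrix(np.column_stack([x,np.cross(z,x),z]))
def final_rot(sgn,phi):
    # z perpendicular to U; phi rolls it about U
    z0=np.array([np.cos(.61)*np.cos(AZ),np.cos(.61)*np.sin(AZ),-np.sin(.61)])
    z=R.from_rotvec(U*phi).apply(z0)
    return rot(sgn*U,z)
OFF=.004 # cap centre behind TCP along tool z
CC=np.array([.444,-.029,.014]);CA=np.array([.045,1,0]);CA/=np.linalg.norm(CA)
E
python3 - <<'E'
from h import *
np.set_printoptions(precision=3,suppress=True)
for sg in(1,-1):
    r=rot(sg*CA,np.array([0,0,-1.]));print("grasp",sg,inverse_kinematics(CC+[0,0,-.004+.002],r.as_quat()))
    for phi in np.arange(-1.2,1.21,.3):
        r=final_rot(sg,phi);z=r.as_matrix()[:,2]
        o=[]
        for s in(.007,-.07):
            q=inverse_kinematics(TIP+U*s+OFF*z,r.as_quat());o.append(None if q is None else np.array(q))
        print(sg,round(phi,1),z,o)
E
```

```text
grasp 1 [-0.16   0.45   2.05  -0.     0.641 -0.115]
1 -1.2 [ 0.934  0.292 -0.208] [None, None]
1 -0.9 [ 0.786  0.505 -0.356] [None, None]
1 -0.6 [ 0.569  0.673 -0.473] [None, None]
1 -0.3 [ 0.3    0.781 -0.547] [array([-0.296,  0.45 ,  2.104,  1.275,  1.061, -1.087]), array([-0.394,  0.591,  2.127,  1.285,  1.059, -1.284])]
1 0.0 [ 0.005  0.82  -0.573] [array([-0.263,  0.519,  1.863,  0.968,  1.296, -0.806]), array([-0.342,  0.63 ,  1.882,  0.948,  1.262, -0.948])]
1 0.3 [-0.291  0.785 -0.547] [array([-0.2  ,  0.626,  1.632,  0.792,  1.564, -0.65 ]), array([-0.267,  0.719,  1.649,  0.749,  1.52 , -0.763])]
1 0.6 [-0.561  0.68  -0.473] [array([-0.122,  0.751,  1.416,  0.68 ,  1.838, -0.563]), array([-0.182,  0.832,  1.432,  0.62 ,  1.789, -0.663])]
1 0.9 [-0.78   0.514 -0.356] [array([-0.036,  0.88 ,  1.222,  0.599,  2.103, -0.523]), array([-0.091,  0.953,  1.238,  0.521,  2.052, -0.622])]
1 1.2 [-0.93   0.302 -0.208] [array([ 0.055,  1.005,  1.06 ,  0.521,  2.353, -0.529]), array([ 0.004,  1.072,  1.076,  0.422,  2.298, -0.635])]
grasp -1 None
-1 -1.2 [ 0.934  0.292 -0.208] [None, No
[... 250 characters left out ...]
05  0.82  -0.573] [array([-0.263,  0.519,  1.863,  0.968,  1.296,  2.336]), array([-0.342,  0.63 ,  1.882,  0.948,  1.262,  2.194])]
-1 0.3 [-0.291  0.785 -0.547] [array([-0.2  ,  0.626,  1.632,  0.792,  1.564,  2.492]), array([-0.267,  0.719,  1.649,  0.749,  1.52 ,  2.379])]
-1 0.6 [-0.561  0.68  -0.473] [array([-0.122,  0.751,  1.416,  0.68 ,  1.838,  2.579]), array([-0.182,  0.832,  1.432,  0.62 ,  1.789,  2.479])]
-1 0.9 [-0.78   0.514 -0.356] [array([-0.036,  0.88 ,  1.222,  0.599,  2.103,  2.619]), array([-0.091,  0.953,  1.238,  0.521,  2.052,  2.52 ])]
-1 1.2 [-0.93   0.302 -0.208] [array([0.055, 1.005, 1.06 , 0.521, 2.353, 2.613]), array([0.004, 1.072, 1.076, 0.422, 2.298, 2.506])]
```

Run:
```python
from h import *
np.set_printoptions(precision=4,suppress=True)
q0=read_tool_rot()
a=np.arctan2(.521,.243)
servo_line([.43*np.cos(a),.43*np.sin(a),.33],feed=.3)
r=rot(CA,np.array([0,0,-1.]))
move_ptp([CC[0],CC[1],.25],r.as_quat())
servo_line([CC[0],CC[1],.06],feed=.25)
for c in("scene","top"):
    f=grab_frame(c);cv2.imwrite(f"pics/{c}1.png",cv2.cvtColor(f["img"],cv2.COLOR_RGB2BGR)[150:300,180:340].repeat(4,0).repeat(4,1))
print(read_clock(),read_tool_pos(),read_ft_force())
```

```text
6.2417 [ 0.4454 -0.029   0.0613] [ 0.4743 -0.2796 -0.9851]
```

View pics/scene1.png

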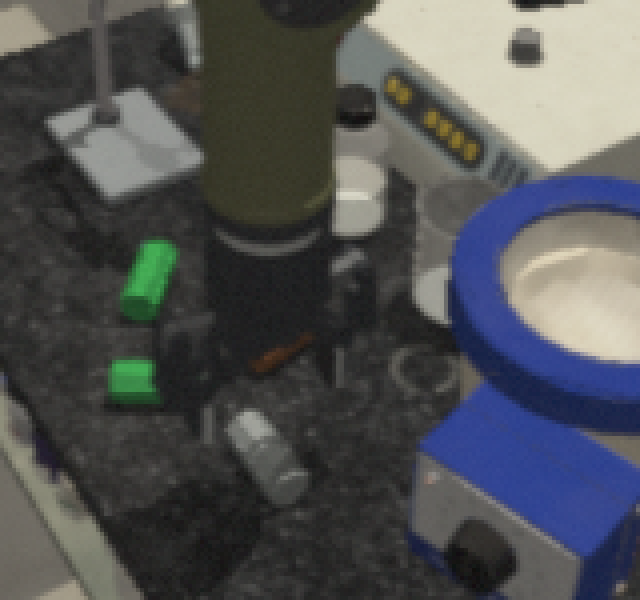

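View pics/top1.png

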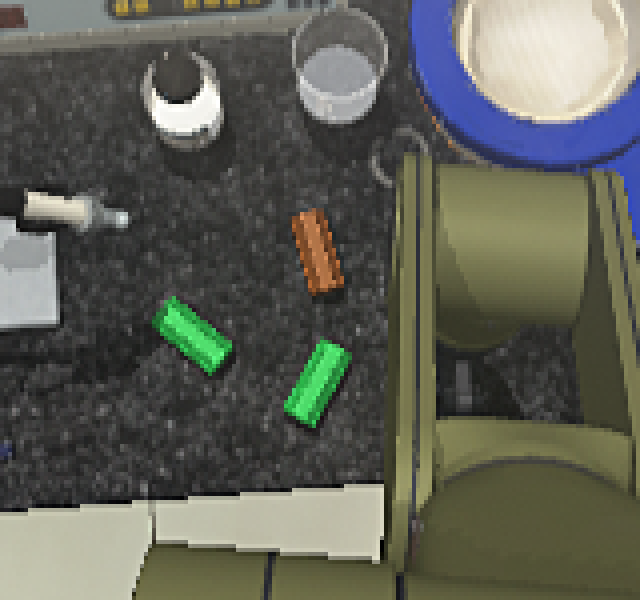

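Run:
```python
from h import *
np.set_printoptions(precision=4,suppress=True)
print(servo_line([CC[0],CC[1],.012],feed=.06,stop_force=8)); print(read_tool_pos())
grip(.02); pause(.2)
print(read_width(),read_tool_pos(),read_ft_force())
servo_line([CC[0],CC[1],.20],feed=.2)
print(read_width(),read_tool_pos(),read_ft_force(),read_ft_torque(),read_clock())
```

```text
False
[ 0.4442 -0.029   0.0121]
0.02657436553956803 [ 0.4442 -0.029   0.0124] [-0.6677  0.6039  5.2413]
0.02657696678561403 [ 0.443  -0.0289  0.199 ] [-0.4529 -0.1027 -0.7225] [-0.0232  0.0479  0.0074] 9.05
```

```bash
cat >> h.py <<'E'
def goal(s,sg=1,d=(0,0,0),phi=0.):
    r=final_rot(sg,phi);z=r.as_matrix()[:,2]
    return TIP+U*s+OFF*z+np.array(d),r.as_quat()
def snap(n):
    for c,(x,y,w,h) in {"scene":(190,120,80,90),"top":(160,170,110,70)}.items():
        f=grab_frame(c);cv2.imwrite(f"pics/{c}{n}.png",cv2.resize(cv2.cvtColor(f["img"],cv2.COLOR_RGB2BGR)[y:y+h,x:x+w],None,fx=6,fy=6,interpolation=cv2.INTER_NEAREST))
        np.save(f"img_{c}{n}.npy",f["img"])
E
python3 - <<'E'
from h import *
np.set_printoptions(precision=4,suppress=True)
p,q=goal(-.065)
move_ptp(p+[0,-.03,.0],q); servo_line(p,feed=.15); pause(.2)
print(p,read_tool_pos(),q,read_tool_rot(),read_ft_force(),read_width(),read_clock())
snap(2)
E
```

```text
[0.5228 0.16   0.1094] [0.5231 0.1597 0.1099] [ 0.6289  0.6253  0.3277 -0.3258] [ 0.6288  0.6257  0.3279 -0.3251] [ 0.0151 -0.1514  0.0921] 0.026463702068344547 10.475
```

View pics/scene2.png

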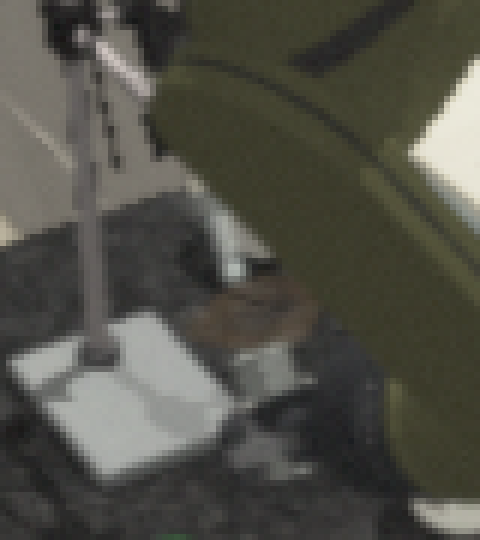

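View pics/top2.png

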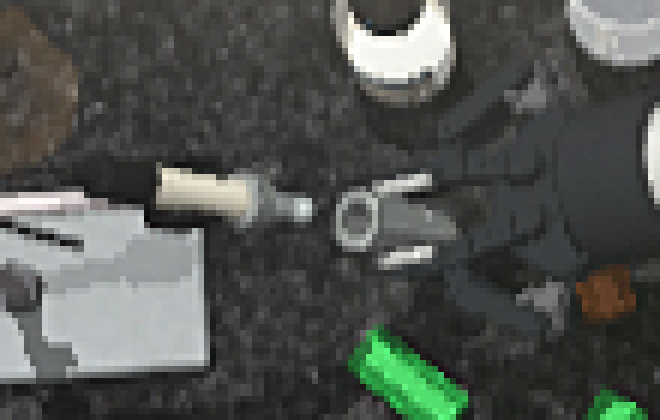

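Run:
```python
from h import *
import pickle
F={c:pickle.load(open(f"f_{c}.pkl","rb")) for c in("scene","top")}
Rm=R.from_quat([ 0.6288,0.6257,0.3279,-0.3251]).as_matrix();t=np.array([0.5231,0.1597,0.1099])
print(Rm,U)
c=t-OFF*Rm[:,2]
T=F["top"]
for s in(.031,0):print("cap",s,proj(T,c+s*Rm[:,0]))
for s in(0,.006,.038,.05,.1):print("el",s,proj(T,TIP+s*U),proj(F["scene"],TIP+s*U))
img=np.load("img_top2.npy")
cv2.imwrite("pics/z4.png",cv2.cvtColor(cv2.resize(img[190:220,180:240],None,fx=12,fy=12,interpolation=cv2.INTER_NEAREST),cv2.COLOR_RGB2BGR))
```

```text
[[ 0.00206035  0.99998255  0.00553636]
 [ 0.57362332 -0.00571679  0.81909926]
 [ 0.81911662  0.00148815 -0.57362509]] [0.00332051 0.57285784 0.81964802]
cap 0.031 [219.61246294 206.09124464]
cap 0 [226.51869813 207.24796241]
el 0 [211.60072726 204.87509392] [228.95486032 167.64240649]
el 0.006 [210.16273536 204.63153828] [228.33008077 165.66626305]
el 0.038 [202.27816793 203.29611293] [224.98074799 155.0725071 ]
el 0.05 [199.22449613 202.77890628] [223.71723988 151.07610022]
el 0.1 [185.89017164 200.52044441] [218.40797299 134.28318013]
```

View pics/z4.png

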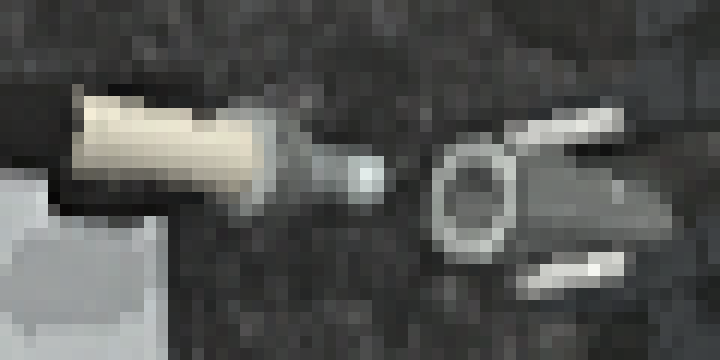

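```bash
sed -i 's/^TIP=.*$/TIP=np.array([.524,.1935,.165]);AZ=1.565/' h.py
cat >> h.py <<'E'
def state(sg=1):
    r=R.from_quat(read_tool_rot()).as_matrix();c=read_tool_pos()-OFF*r[:,2]
    d=c-TIP;s=d@U;f=np.array(read_ft_force())
    lat=d-s*U; n=np.cross(U,r[:,1]) 
    print("s %.4f lat x %.4f n %.4f | F_u %.2f F_x %.2f F_toolz %.2f | tq %s t %.2f"%(s,lat[0],lat@r[:,2],f@U,f[0],f@r[:,2],np.round(read_ft_torque(),3),read_clock()))
E
python3 - <<'E'
from h import *
p,q=goal(-.045);servo_line(p,q,feed=.08);pause(.3);state()
p,q=goal(-.02);print(servo_line(p,q,feed=.02,stop_force=1.5));state();pause(.2);state()
snap(3)
E
```

```text
s -0.0452 lat x -0.0001 n 0.0001 | F_u -0.53 F_x 0.96 F_toolz 0.36 | tq [-0.519  0.044  0.003] t 11.28
False
s -0.0202 lat x -0.0000 n -0.0000 | F_u -0.30 F_x 0.17 F_toolz -1.06 | tq [-0.455  0.031  0.001] t 12.68
s -0.0201 lat x 0.0000 n 0.0000 | F_u -1.07 F_x 0.24 F_toolz 0.61 | tq [-0.486  0.003 -0.01 ] t 12.88
```

View pics/top3.png

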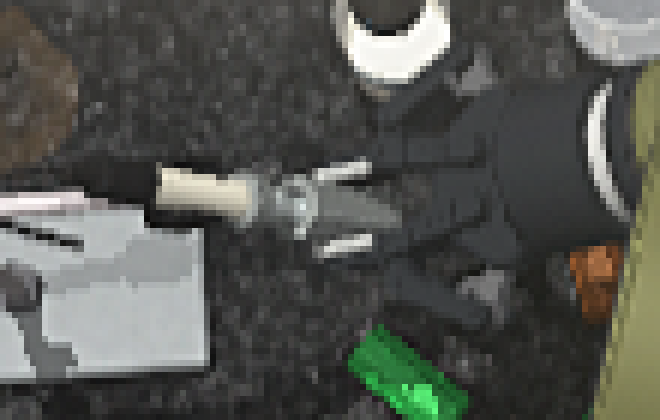

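Run:
```python
from h import *
for s in(-.01,-.002):
    p,q=goal(s);print(servo_line(p,q,feed=.03,stop_force=2.));pause(.2);state()
    print([round(float(np.array(read_ft_force())@U),2) for i in range(1)])
snap(4)
```

```text
False
s -0.0101 lat x -0.0000 n 0.0000 | F_u -0.47 F_x -0.27 F_toolz 0.46 | tq [-0.441  0.029 -0.008] t 13.66
[-0.47]
False
s -0.0021 lat x -0.0001 n 0.0000 | F_u -0.02 F_x 0.21 F_toolz 0.94 | tq [-0.487 -0.043 -0.039] t 14.28
[-0.02]
```

View pics/top4.png

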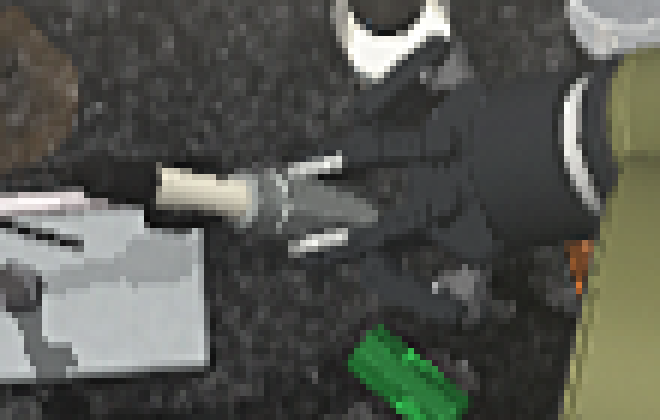

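View pics/scene4.png

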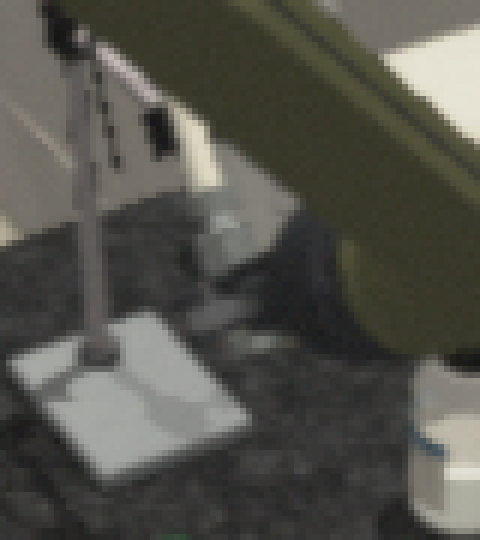

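```bash
cat >> h.py <<'E'
def avg(n=8):
    fs=[];ts=[]
    for i in range(n): pause(.03);fs.append(read_ft_force());ts.append(read_ft_torque())
    f=np.mean(fs,0);r=R.from_quat(read_tool_rot()).as_matrix();s=(read_tool_pos()-OFF*r[:,2]-TIP)@U
    print("s %.4f Fu %.2f Fx %.2f Fz' %.2f sd %.2f tq %s w %.4f t %.2f"%(s,f@U,f[0],f@r[:,2],np.std(np.array(fs)@U),np.round(np.mean(ts,0),3),read_width(),read_clock()));return f@U
E
python3 - <<'E'
from h import *
f0=avg()
for s in np.arange(.001,.0125,.001):
    p,q=goal(s);servo_line(p,q,feed=.02);f=avg()
    if f0-f>2.4: break
E
```

```text
s -0.0020 Fu -0.55 Fx 0.20 Fz' 0.22 sd 0.57 tq [-0.457  0.004 -0.016] w 0.0269 t 14.64
s 0.0010 Fu -0.46 Fx 0.01 Fz' 0.41 sd 0.46 tq [-0.474  0.003  0.007] w 0.0270 t 15.21
s 0.0020 Fu -0.72 Fx -0.07 Fz' 0.49 sd 0.44 tq [-0.479 -0.011 -0.005] w 0.0263 t 15.72
s 0.0030 Fu -0.37 Fx -0.16 Fz' 0.63 sd 0.40 tq [-0.453  0.013  0.019] w 0.0263 t 16.24
s 0.0040 Fu -0.48 Fx 0.23 Fz' 0.42 sd 0.58 tq [-0.471  0.008 -0.009] w 0.0267 t 16.76
s 0.0050 Fu -0.55 Fx 0.15 Fz' 0.46 sd 0.53 tq [-0.474  0.001 -0.006] w 0.0264 t 17.27
s 0.0059 Fu -1.15 Fx -0.02 Fz' 0.41 sd 0.46 tq [-0.569 -0.002  0.002] w 0.0264 t 17.79
s 0.0068 Fu -3.32 Fx 0.13 Fz' 0.24 sd 0.38 tq [-0.937 -0.02   0.051] w 0.0262 t 18.31
```

Run:
```python
from h import *
for s in(.008,.0092):
    p,q=goal(s);servo_line(p,q,feed=.02);avg(16)
snap(5)
```

```text
s 0.0080 Fu -3.64 Fx -0.14 Fz' 0.64 sd 0.41 tq [-1.012 -0.009  0.03 ] w 0.0266 t 19.09
s 0.0092 Fu -4.33 Fx -0.41 Fz' 0.55 sd 0.51 tq [-1.082 -0.01   0.064] w 0.0268 t 19.88
```

View pics/top5.png

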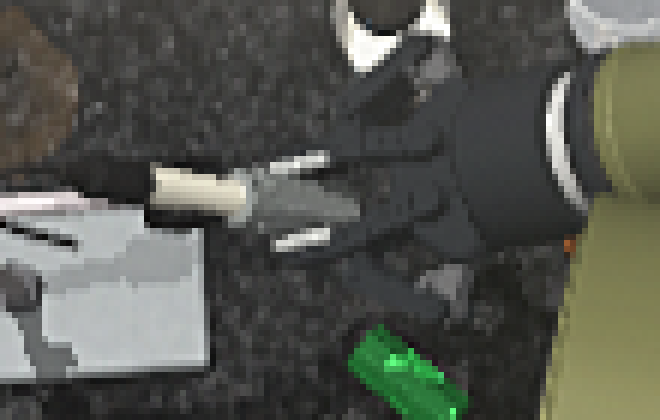

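View pics/scene5.png

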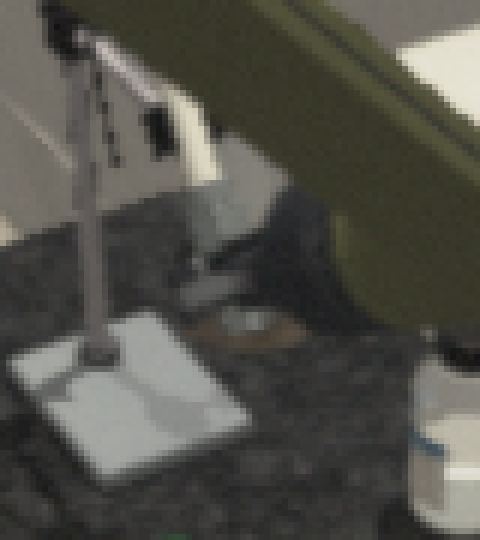

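Run:
```python
from h import *
import pickle
a=pickle.load(open("f_top.pkl","rb"))["img"].astype(int)
for n in "25":
    b=np.load(f"img_top{n}.npy").astype(int)
    for nm,(x,y,w,h) in {"bottle":(215,160,24,20),"beaker":(250,150,30,32),"petri":(336,219,24,22),"plate":(160,215,30,20)}.items():
        d=np.abs(a-b).mean(2)[y:y+h,x:x+w];print(n,nm,round(d.mean(),1),(d>40).sum())
avg(); job_done()
```

```text
2 bottle 0.7 0
2 beaker 0.9 0
2 petri 82.2 434
2 plate 0.7 0
5 bottle 16.2 49
5 beaker 8.4 97
5 petri 89.9 460
5 plate 0.7 0
s 0.0092 Fu -4.49 Fx -0.23 Fz' 0.79 sd 0.39 tq [-1.083  0.003  0.066] w 0.0263 t 20.24
the job is handed in; nothing more can be done
```

Run:
```python
import numpy as np,cv2
cv2.imwrite("pics/end.png",cv2.cvtColor(cv2.resize(np.load("img_top5.npy")[140:270,170:370],None,fx=4,fy=4,interpolation=cv2.INTER_NEAREST),cv2.COLOR_RGB2BGR))
```

```text
(no output)
```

View pics/end.png

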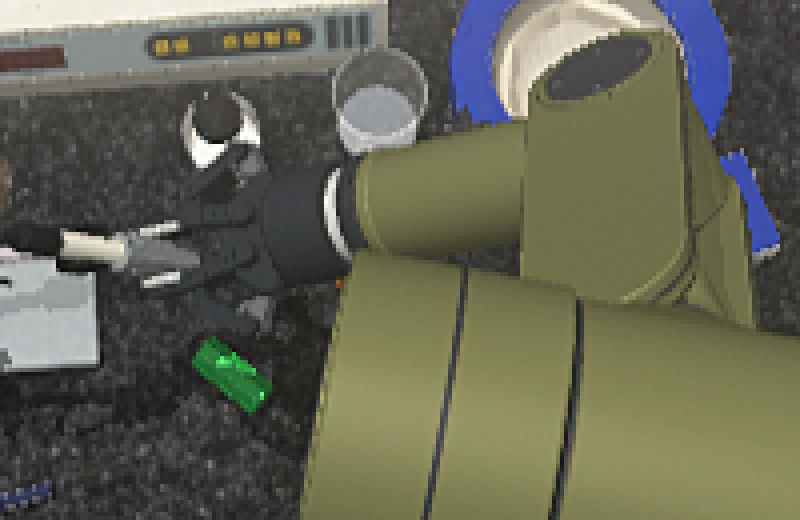

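The cap is on the electrode, pressed against the collar and still gripped; I handed the job in at about 20 s.

- **Finding the deep end:** I gripped the grey cap across its flats and turned the end the networks marked as the mouth up along the electrode. By feel that was the right end. The glass slid in about 38 mm with no axial contact, where the shallow foot would have stopped it at 6 mm.
- **Pressing home:** The rim met the collar where expected. The push then rose by about 0.4 N per mm, which fits the electrode's spring. It is held about 3.3 mm into the 16 mm travel, pressing with about 4 N, and was steady on the last reading. Sideways force stayed below about 1 N.
- **Grip:** The jaw opening stayed at about 26.5 mm throughout, slightly under the cap's 28 mm, and I saw no sign of slip.
- **Bystanders:** The visible parts of the bottle, beaker and stand plate look unmoved in the last top picture. The bottle and beaker picture differences there (49 and 97 changed pixels) match where the gripper and arm cover part of them.
- **Not confirmed:**
  - The arm hid the petri dish from the top camera at the end, so I could not check it by sight. I did no work near it and felt no contact.
  - The arm hid most of the cap from the scene camera, so the fit rests on the top picture and the forces.

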